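Draw the wooden spoon out of the half-covered utensil box

TASK

Slide the utensil box's cover fully open by its knob and leave it open. Then take the wooden spoon, which is longer than the opening, out through it by tilting it handle end first, and finish still holding the spoon motionless in the gripper with the whole spoon at least 6 cm above the rim of the box. Leave the jars and the mug alone.

Things in the scene. Friction and masses are not known exactly. Their poses are not given: they have to be found in the camera images.
- utensil_box: Light wooden utensil box fixed to the worktop, 174 x 346 mm, 79 mm high at its side rails. Origin: centre of its underside. Its y axis runs along its length to the end that opens, x across, z up. Inside 150 mm wide (x), 330 mm long (y), floor 6 mm above the worktop; two 10 mm wide cross rests at y = -95 and +135 mm carry things 14 mm above the worktop. End wall at the opening: 62 mm high.
- fixed_edge (a point): Middle of the upper edge of the fixed board that permanently covers the half y < 0 of the box; the board's underside is 62 mm and its top 67 mm above the worktop; this edge lies at y = 0 in the box's frame. Axes as the box's.
- cover (a joint): Sliding wooden cover of the half y > 0 of the box: 0 m shut, 0.163 m fully open at its stop. It slides towards the box's -y, over the fixed board, with about 1.5 N of friction, and stays where left; it may start a little open. Fully open it leaves an opening 150 mm (x) by 157 mm (y from +8 to +165 mm in the box's frame). Its top is 73 mm above the worktop.
- cover_knob (a point): Centre of the cover's dark steel knob: an upright block 16 mm wide across the box (x), 40 mm long along it (y), standing on the cover from 73 to 103 mm above the worktop; this point is 89 mm above the worktop and moves with the cover. Axes as the box's.
- spoon: Brown wooden spoon, 304 x 45 x 14 mm, about 45 g, loose, lying lengthwise in the box on the two cross rests, handle end under the sliding cover, bowl under the fixed board. Origin: underside, half-way along; its x axis runs from the handle to the bowl, z up as it lies.
- spoon_middle (a point): Centre of the spoon, half-way along and half-way up.
- spoon_handle_end (a point): End of the spoon's handle, 150 mm from its middle; it grips about 12 mm wide near this end and wider towards the bowl (about 15 mm at 45 mm from the end), 11 mm high.
- spoon_bowl_end (a point): End of the spoon's bowl, 150 mm from its middle; the bowl is 45 mm wide.
- mustard_jar: Bystander: glass jar with a white lid, 59 mm diameter, 103 mm high; origin at the centre of its underside. Stands behind the box.
- clip_jar: Bystander: wire-clip storage jar, 75 x 66 mm, 107 mm high; origin at the centre of its underside. Stands behind the box.
- mug: Bystander: green mug, 92 mm wide, 128 mm with its handle, 95 mm high; origin at the centre of its underside. Stands beyond the box's closed end (its -y end).

How it is judged:
By the outcome, as a careful person would: the job done as asked, in the order asked, and still so for the second after the job is handed in, while the arm keeps its last pose, push and grip.
It also fails if it takes over 42 s, if anything falls off the work surface, if the arm or the gripper's body presses on something with over 40 N, if the wrist force passes 120 N, or if a joint passes its speed limit or range.

ROBOT

A 6-joint arm with a two-finger parallel gripper is mounted at the origin on a cart in front of the work surface, level with it; the furniture and walls round the work are solid. World frame = base frame: x ahead of the robot, y to its left, z up, the work surface at z = 0. Lengths are in mm, angles in rad, forces in N, time in s.
With the tool pointing down it reaches from about 375 to 825 mm from the base axis. Payload 5.5 kg.
Tool frame: the origin (TCP) lies between the finger pads; the fingertips stand 25 mm ahead of it and the grasp point (between the pads) lies 6 mm ahead of it; y points along the fingers, z is the direction in which the jaws open and shut, and the axes are right-handed (so a half turn about y gives the same grasp; the last joint's range is limited). The gripper opens to 85 mm and grips with 20 to 120 N. Pads are 22 mm wide; open, the fingers measure 114 mm over their backs; the gripper's body (76 mm by 85 mm) begins 54 mm behind the grasp point. The pads swing forward as they close: fully open they stand 13 mm farther back than shut.
Start: joints at [1.15, 0.314, -0.047, 1.21, 0, 1.571], TCP at [245.091, 547.654, 256.299] pointing down, gripper open.
Joint ranges: [-2.67, 2.67], [-0.69, 1.73], [-1.03, 1.25], [-2.08, 2.16], [-1.42, 1.45], [-3.14, 3.14]. Speed limits (rad/s): [2.39, 2.39, 3.01, 3.14, 3.14, 3.14].

INTERFACE

Orientations are given as a unit quaternion [w, x, y, z].
In Python, from rig import arm gives the robot as it stands.
- The arm moves only by the tool servo_tool, never from a script. Its arguments are lists of equal length, an entry for each row: "twist": the turn, a rotation vector about the tool's x, y, z in rad, a list of three; "travel": the shift along the tool's x, y, z in m, a list of three; "jaw": the opening, from 0 (shut) to 1 (fully open). A call has 1 to 20 rows; each row is the pose to reach, as a shift and turn from the pose commanded when the call began, along the tool's axes at that moment; what a row does not reach only later rows make up. A row lasts 1/8 s, in which the tool goes at most 62.5 mm and 10.7 degrees, less where a joint would pass 70% of its speed; a pose out of reach is approached as far as the arm can. A call with a gripper value outside its range is refused whole. The fingers move at their own pace and stop on an object; "newtons" is the grip in N (left out, the last holds). Time passes only in rows, so rows that repeat a pose let the fingers close. It gives the time, the measured TCP pose, the force and the opening at its end, in the units of the state.
- arm.get_state(): the state, without advancing time (a new reading comes with each control period).
- arm.get_image(name): name is "side" or "top"; returns a dict with "pixels" (480x640x3 uint8, red, green, blue), "mtx" (3x3 intrinsics, pixels), "dist_coeffs" ([k1, k2, p1, p2, k3] as OpenCV has them; the pictures are not rectified), "pose" (4x4, takes a point from camera to world coordinates). Camera axes: x right, y down, z forward; pixel columns grow to the right and rows downward; lengths in mm; the calibration is good to about 2 mm. A picture is of the moment at which its call begins. There is no depth.
- arm.sign_off(): hands the job in, once; it reports no verdict.
The state is a dict: "time": time; "qpos": joint angles; "joint_vel": joint speeds; "joint_torque": joint torques, N m; "tcp_pos": TCP position; "tool_rot": TCP orientation; "ft_force": force on the tool from outside, world axes, zero at the start; "moment": the same for the moment, N m; "finger_gap": opening from 0.0 (shut) to 1.0 (fully open).
Only numpy, scipy, OpenCV 4.12 (cv2) and the standard library are available. Lean on these libraries where they do the work, as an engineer would, in place of code of your own. Each camera call takes 0.05 s, during which the arm holds its last target. There are 200 camera calls.

## Working session

There is one attempt and no reset: what is moved stays moved. The work goes in short steps, Python scripts to look and compute and a tool call to move; the robot and the scene stay as the last step left them, time stands still between calls to the robot, and variables do not carry over. Pictures are saved under pics/ and viewed, about 8 in all and at most 12, crops included, and the job is handed in when it is done.

Besides the shell and the picture viewer there is one more tool, called by a JSON object that holds its "method" and its "body". servo_tool: Moves the arm, as the interface text tells. Its arguments: {"type":"object","properties":{"twist":{"type":"array"},"travel":{"type":"array"},"jaw":{"type":"array"},"newtons":{"type":"number"}},"required":["twist","travel","jaw"]}

```bash
ls; mkdir -p pics
python3 - <<'E'
from rig import arm
import cv2,numpy as np
s=arm.get_state()
for k in s: print(k,np.round(s[k],4))
for n in("top","side"):
    i=arm.get_image(n); cv2.imwrite(f"pics/{n}0.png",i["pixels"][:,:,::-1]); print(n,i["mtx"],i["dist_coeffs"],i["pose"])
E
```

```text
pics
time 0.0
qpos [ 1.15    0.3142 -0.0481  1.2102  0.      1.5708]
joint_vel [ 0.0008 -0.0005  0.      0.0012  0.0003  0.0002]
joint_torque [-1.00000e-04 -5.39595e+01  3.39747e+01  1.94000e-02  1.00000e-04
 -0.00000e+00]
tcp_pos [244.8671 547.186  255.4535]
tool_rot [-0.6909  0.6921 -0.1478  0.1475]
ft_force [ 1.2056  0.5783 -0.351 ]
moment [ 0.012  -0.0604 -0.0465]
finger_gap 1.0035
top [[521.67007361   0.         324.31964183]
 [  0.         521.67007361 242.39315614]
 [  0.           0.           1.        ]] [-0.14734137  0.          0.          0.          0.        ] [[ 2.30003730e-03 -9.96195538e-01  8.71157791e-02  4.69350892e+02]
 [-9.99996257e-01 -2.42036272e-03 -1.27561104e-03  6.87853071e+00]
 [ 1.48160981e-03 -8.71125191e-02 -9.96197377e-01  1.05938962e+03]
 [ 0.00000000e+00  0.00000000e+00  0.00000000e+00  1.00000000e+00]]
side [[620.53915729   0.         312.27303282]
 [  0.         620.53915729 237.72994136]
 [  0.           0.           1.        ]] [-0.02134522  0.          0.          0.          0.        ] [[-9.98093424e-01 -4.87659361e-02  3.78338604e-02  5.16279665e+02]
 [-5.77249095e-02  5.20547052e-01 -8.51879452e-01  8.95757813e+02]
 [ 2.18483944e-02 -8.52439235e-01 -5.22369599e-01  6.34209034e+02]
 [ 0.00000000e+00  0.00000000e+00  0.00000000e+00  1.00000000e+00]]
```

View pics/top0.png

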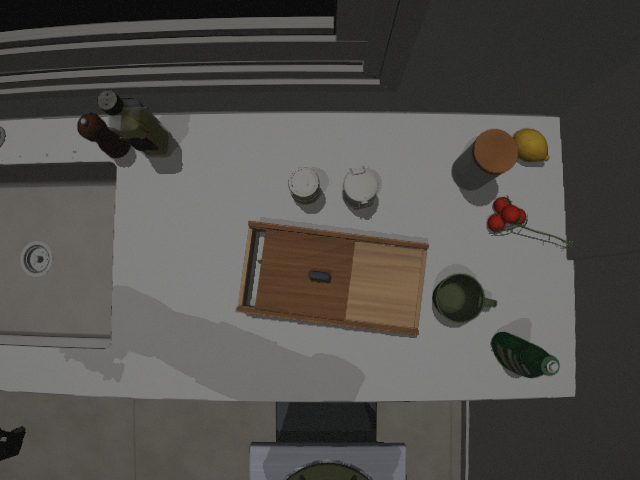

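View pics/side0.png

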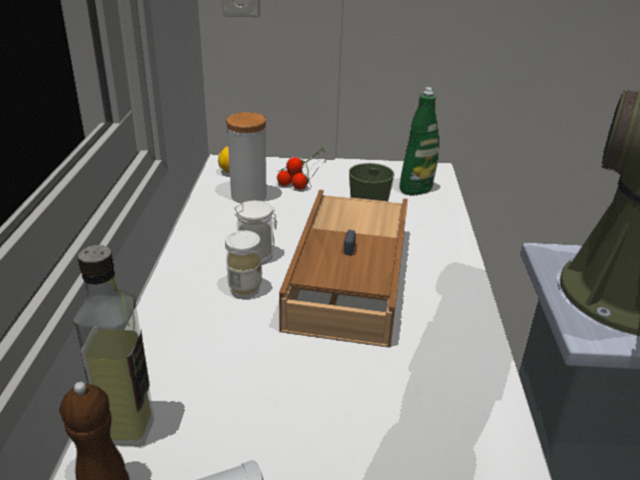

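The top view shows the box with rail corners near (250,222), (428,244), (417,333) and (238,311), and the knob near (319,276). The opening end is on the left (+y), and the cover is already slightly open. I'll enlarge this for accuracy.

Run:
```python
import cv2
a=cv2.imread("pics/top0.png")[210:345,230:435]
a=cv2.convertScaleAbs(a,alpha=1.5,beta=20)
cv2.imwrite("pics/c1.png",cv2.resize(a,None,fx=3.9,fy=3.9,interpolation=cv2.INTER_CUBIC))
```

```text
(no output)
```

View pics/c1.png

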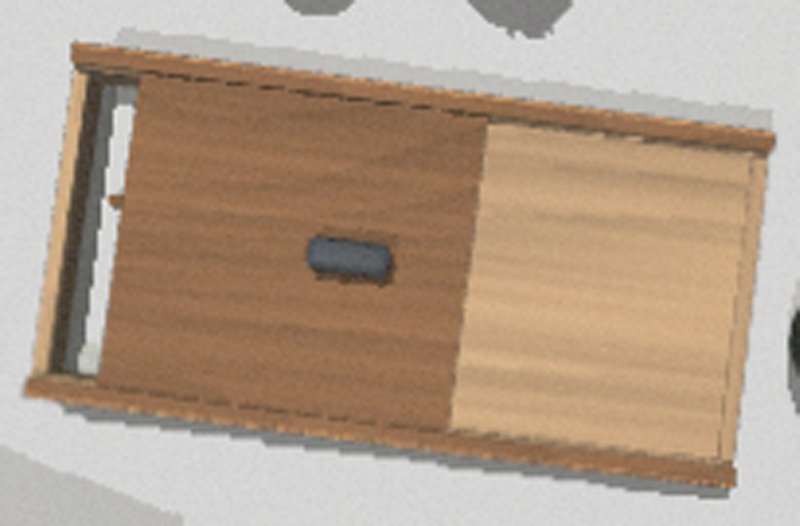

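The crop has outer rail corners at (73,43), (776,133), (735,487) and (25,393). The knob top is centred at about (349,256), the cover edge runs (138,75)–(98,385), and the spoon handle tip peeks out at (110,201).

```bash
cat > h.py <<'E'
import numpy as np,cv2
from rig import arm
from scipy.spatial.transform import Rotation as R
def ray(im,px,z):
    u=cv2.undistortPoints(np.array([[px]],float),np.array(im["mtx"]),np.array(im["dist_coeffs"]))[0,0]
    P=np.array(im["pose"]);d=P[:3,:3]@[u[0],u[1],1];o=P[:3,3]
    return o+d*(z-o[2])/d[2]
def proj(im,p):
    P=np.linalg.inv(np.array(im["pose"]))
    return cv2.projectPoints(np.array(p,float).reshape(-1,3),cv2.Rodrigues(P[:3,:3])[0],P[:3,3],np.array(im["mtx"]),np.array(im["dist_coeffs"]))[0][:,0]
def toolR():
    q=arm.get_state()["tool_rot"];return R.from_quat([q[1],q[2],q[3],q[0]]).as_matrix()
E
python3 - <<'E'
from h import *
im=arm.get_image("top")
f=lambda p,z:ray(im,(230+(p[0]+.5)/3.9-.5,210+(p[1]+.5)/3.9-.5),z)
c=[f(p,79) for p in((73,43),(776,133),(735,487),(25,393))]
for p in c: print(p.round(1))
c=np.array(c); L=[c[0]-c[1],c[3]-c[2]];W=[c[0]-c[3],c[1]-c[2]]
print([np.linalg.norm(v) for v in L+W])
yaw=[np.arctan2(-v[0],v[1]) for v in L]; xa=[np.arctan2(v[1],v[0]) for v in W]
print(yaw,xa)
a=np.mean(yaw+xa);o=c.mean(0);o[2]=0
Rb=R.from_euler('z',a).as_matrix()
print("box",o,a)
for n,p,z in(("knobtop",(349,256),103),("cov",(138,75),73),("cov",(98,385),73),("fix",(486,118),73),("fix",(452,431),73),("handle",(109,201),22)):
    w=f(p,z);print(n,w.round(1),(Rb.T@(w-o)).round(1))
# side check
s=arm.get_image("side")
print(proj(s,[o+Rb@np.array(q) for q in((-87,173,79),(87,173,79),(-87,-173,79),(87,-173,79))]).round(1))
print(toolR().round(3))
E
```

```text
[596.2 150.   79. ]
[ 553.  -192.3   79. ]
[ 382.1 -170.7   79. ]
[426.5 171.1  79. ]
[np.float64(345.04557444013386), np.float64(344.62994108114196), np.float64(170.96247471905187), np.float64(172.31207537852)]
[np.float64(-0.12543604097953015), np.float64(-0.1293531394441901)] [np.float64(-0.12338746022824348), np.float64(-0.12583094719653756)]
box [489.44753744 -10.47250643   0.        ] -0.12600189696212533
knobtop [492.5  15.  103. ] [ -0.2  25.7 103. ]
cov [581.2 118.7  73. ] [ 74.8 139.7  73. ]
cov [430.4 136.5  73. ] [-77.  138.4  73. ]
fix [560.5 -51.2  73. ] [ 75.6 -31.5  73. ]
fix [409.  -34.6  73. ] [-76.8 -34.   73. ]
handle [522.2 138.6  22. ] [ 13.7 152.   22. ]
[[395.3 307.1]
 [278.7 292. ]
 [407.9 198.5]
 [318.9 189.2]]
[[ 0.913 -0.     0.408]
 [-0.408 -0.001  0.913]
 [-0.    -1.    -0.001]]
```

{"method": "servo_tool", "body": {"twist": [[0,0.3,0],[0,0.6,0],[0,0.9,0],[0,1.1,0],[0,1.276,0],[0,1.276,0],[0,1.276,0],[0,1.276,0],[0,1.276,0],[0,1.276,0],[0,1.276,0],[0,1.276,0],[0,1.276,0],[0,1.276,0],[0,1.276,0],[0,1.276,0]], "travel": [[0.044,0.009,-0.0385],[0.0885,0.018,-0.077],[0.133,0.027,-0.1155],[0.177,0.036,-0.154],[0.2215,0.045,-0.1925],[0.266,0.054,-0.231],[0.31,0.063,-0.2695],[0.3545,0.072,-0.308],[0.399,0.081,-0.3465],[0.4434,0.091,-0.3852],[0.4434,0.091,-0.3852],[0.4434,0.091,-0.3852],[0.4434,0.091,-0.3852],[0.4434,0.091,-0.3852],[0.4434,0.091,-0.3852],[0.4434,0.091,-0.3852]], "jaw": [1,1,1,1,1,1,1,1,0.6,0.6,0.6,0.6,0.6,0.6,0.6,0.6], "newtons": 40}}

```text
time: 2.2
tcp_pos: [492.4, 15.4, 165.4]
tool_rot: [-0.468, 0.468, -0.53, 0.53]
ft_force: [-0.2, 0.6, -0.2]
finger_gap: 0.601
```

Run:
```python
from h import *
s=arm.get_state();T=toolR();print(s["time"],np.round(s["tcp_pos"],1),T.round(4),np.round(s["qpos"],2),s["ft_force"])
print((T.T@(np.array([492.5,15,105])-s["tcp_pos"])).round(1), (T.T@np.array([-.126,-.992,0])).round(4))
```

```text
2.2 [492.4  15.4 165.4] [[-1.248e-01  2.000e-04  9.922e-01]
 [-9.922e-01  0.000e+00 -1.248e-01]
 [-0.000e+00 -1.000e+00  2.000e-04]] [ 0.03  0.17 -0.45  0.95 -0.    1.73] [-0.17963523  0.55435129 -0.23019663]
[ 0.4 60.4  0.1] [ 1.     -0.     -0.0012]
```

{"method": "servo_tool", "body": {"twist": [[0,0,0],[0,0,0],[0,0,0],[0,0,0],[0,0,0],[0,0,0],[0,0,0],[0,0,0],[0,0,0]], "travel": [[0,0.03,0],[0,0.05,0],[0,0.06,0],[0,0.06,0],[0,0.06,0],[0,0.06,0],[0,0.06,0],[0,0.06,0],[0,0.06,0]], "jaw": [0.6,0.6,0.5,0.35,0.2,0,0,0,0], "newtons": 40}}

```text
time: 3.32
tcp_pos: [492.3, 15.0, 106.1]
tool_rot: [0.468, -0.467, 0.531, -0.53]
ft_force: [-4.3, 1.0, 5.9]
finger_gap: 0.178
```

{"method": "servo_tool", "body": {"twist": [[0,0,0],[0,0,0],[0,0,0],[0,0,0],[0,0,0],[0,0,0],[0,0,0],[0,0,0],[0,0,0],[0,0,0],[0,0,0],[0,0,0]], "travel": [[0.015,0,0],[0.03,0,0],[0.045,0,0],[0.06,0,0],[0.075,0,0],[0.09,0,0],[0.105,0,0],[0.115,0,0],[0.12,0,0],[0.124,0,0],[0.127,0,0],[0.127,0,0]], "jaw": [0,0,0,0,0,0,0,0,0,0,0,0]}}

```text
time: 4.82
tcp_pos: [476.2, -111.3, 106.1]
tool_rot: [-0.467, 0.468, -0.53, 0.531]
ft_force: [-5.3, 0.4, 5.3]
finger_gap: 0.179
```

{"method": "servo_tool", "body": {"twist": [[0,0,0],[0,0,0],[0,0,0],[0,0,0],[0,0,0],[0,0,0]], "travel": [[0.002,0,0],[0.004,0,0],[0.006,0,0],[0.007,0,0],[0.008,0,0],[0.008,0,0]], "jaw": [0,0,0,0,0,0]}}

```text
time: 5.58
tcp_pos: [476.0, -113.2, 106.1]
tool_rot: [0.472, -0.465, 0.533, -0.527]
ft_force: [-1.7, 22.2, 8.3]
finger_gap: 0.179
```

{"method": "servo_tool", "body": {"twist": [[0,0,0],[0,0,0],[0,0,0],[0,0,0],[0,0,0],[0,0,0],[0,0,0],[0,0,0]], "travel": [[-0.0055,0,0],[-0.0055,0,0],[-0.0055,0,0],[-0.0055,0,0],[-0.0055,0,0],[-0.0055,-0.03,0],[-0.0055,-0.06,0],[-0.0055,-0.06,0]], "jaw": [0,0.4,0.5,0.5,0.5,0.5,0.5,0.5]}}

```text
time: 6.58
tcp_pos: [478.0, -114.1, 167.5]
tool_rot: [-0.468, 0.467, -0.529, 0.532]
ft_force: [0.8, 0.1, -0.4]
finger_gap: 0.499
```

Run:
```python
from h import *
i=arm.get_image("top")
a=i["pixels"][210:345,230:435,::-1]
a=cv2.convertScaleAbs(a,alpha=1.5,beta=20)
cv2.imwrite("pics/c2.png",cv2.resize(a,None,fx=3.9,fy=3.9,interpolation=cv2.INTER_CUBIC))
```

```text
(no output)
```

View pics/c2.png

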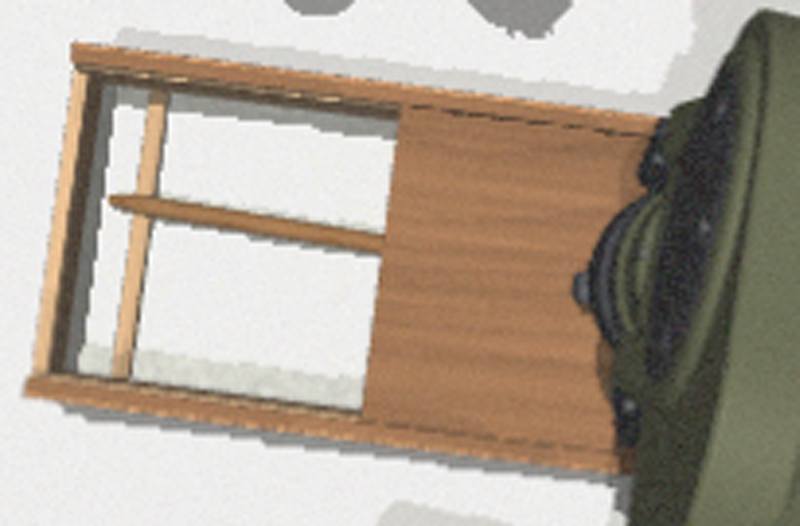

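The cover is open, with its edge now along (400,108)–(363,412). The spoon handle's centreline runs from (110,201) to (383,243).

Run:
```python
from h import *
im=arm.get_image("top")
f=lambda p,z:ray(im,(230+(p[0]+.5)/3.9-.5,210+(p[1]+.5)/3.9-.5),z)
o=np.array([489.4,-10.5,0]);Rb=R.from_euler('z',-.126).as_matrix()
for p,z in(((400,108),73),((363,412),73),((110,201),22),((383,243),24)):
    w=f(p,z);print(w.round(1),(Rb.T@(w-o)).round(1))
h=f((110,201),22);m=f((383,243),24);d=m-h;d[2]=0;d/=np.linalg.norm(d)
g=h+40*d;print("dir",d,np.arctan2(d[0],-d[1]),"grasp",g, (Rb.T@(g-o)).round(1))
s=arm.get_state();T=toolR();g[2]=36
print("delta tool",(T.T@(g-s["tcp_pos"])).round(1),"d tool",(T.T@d).round(4),"T",T.round(4))
```

```text
[565.3  -9.3  73. ] [75.2 10.7 73. ]
[418.    8.3  73. ] [-73.2   9.7  73. ]
[522.2 138.1  22. ] [ 13.8 151.5  22. ]
[501.1  -1.6  24. ] [10.5 10.3 24. ]
dir [-0.14917709 -0.9888105   0.        ] -0.14973599411505756 grasp [516.18904809  98.53196848  22.        ] [ 12.9 111.5  22. ]
delta tool [-215.5  129.1   12.9] d tool [ 0.9997  0.     -0.0235] T [[-1.259e-01  4.000e-04  9.920e-01]
 [-9.920e-01 -1.000e-04 -1.259e-01]
 [ 1.000e-04 -1.000e+00  4.000e-04]]
```

{"method": "servo_tool", "body": {"twist": [[0,0,0],[0,0.0235,0],[0,0.0235,0],[0,0.0235,0],[0,0.0235,0],[0,0.0235,0],[0,0.0235,0],[0,0.0235,0],[0,0.0235,0],[0,0.0235,0],[0,0.0235,0],[0,0.0235,0]], "travel": [[-0.045,0,0.003],[-0.09,0,0.006],[-0.135,0,0.009],[-0.18,0,0.012],[-0.2155,0,0.0129],[-0.2155,0,0.0129],[-0.2155,0.035,0.0129],[-0.2155,0.07,0.0129],[-0.2155,0.1,0.0129],[-0.2155,0.12,0.0129],[-0.2155,0.131,0.0129],[-0.2155,0.131,0.0129]], "jaw": [0.5,0.5,0.5,0.5,0.5,0.5,0.5,0.5,0.5,0.5,0.5,0.5]}}

```text
time: 8.18
tcp_pos: [515.1, 97.9, 33.4]
tool_rot: [0.46, -0.462, 0.536, -0.536]
ft_force: [-0.5, -0.5, -0.0]
finger_gap: 0.496
```

{"method": "servo_tool", "body": {"twist": [[0,0,0],[0,0,0],[0,0,0],[0,0,0],[0,0,0],[0,0,0],[0,0,0]], "travel": [[0,0,0],[0,0,0],[0,0,0],[0,0,0],[0,0,0],[0,0,0],[0,0,0]], "jaw": [0.4,0.3,0.2,0.1,0,0,0], "newtons": 60}}

```text
time: 9.05
tcp_pos: [516.6, 98.7, 34.9]
tool_rot: [-0.462, 0.461, -0.536, 0.536]
ft_force: [-0.2, -1.0, 5.2]
finger_gap: 0.134
```

```bash
cat > plan.py <<'E'
import numpy as np
P=np.array([(0,-150,19.5),(5,-149,22),(10,-146,22),(11,-130,23),(12,-100,24),(14,-60,28),(15,-20,38),(15,15,42),(15,38,45),(15,38,190)],float)
n=[4,4,2,3,3,3,3,2,6]
rows=[]
for a,b,k in zip(P,P[1:],n):
    for j in range(1,k+1):
        t,y,z=a+(b-a)*j/k; t=np.radians(t)
        T=np.array([y,z])+260*np.array([np.cos(t),np.sin(t)])+15*np.array([-np.sin(t),np.cos(t)])
        rows.append((round(t,3),round((110-T[0])/1e3,4),round((34.5-T[1])/1e3,4)))
for i,r in enumerate(rows): print(i,r)
E
python3 plan.py
```

```text
0 (np.float64(0.022), np.float64(0.0001), np.float64(-0.0063))
1 (np.float64(0.044), np.float64(0.0004), np.float64(-0.0126))
2 (np.float64(0.065), np.float64(0.0008), np.float64(-0.0188))
3 (np.float64(0.087), np.float64(0.0013), np.float64(-0.0251))
4 (np.float64(0.109), np.float64(0.0014), np.float64(-0.0307))
5 (np.float64(0.131), np.float64(0.0017), np.float64(-0.0363))
6 (np.float64(0.153), np.float64(0.0021), np.float64(-0.0419))
7 (np.float64(0.175), np.float64(0.0026), np.float64(-0.0474))
8 (np.float64(0.183), np.float64(-0.0049), np.float64(-0.0501))
9 (np.float64(0.192), np.float64(-0.0124), np.float64(-0.0528))
10 (np.float64(0.198), np.float64(-0.022), np.float64(-0.0546))
11 (np.float64(0.204), np.float64(-0.0316), np.float64(-0.0564))
12 (np.float64(0.209), np.float64(-0.0412), np.float64(-0.0582))
13 (np.float64(0.221), np.float64(-0.0537), np.float64(-0.0625))
14 (np.float64(0.233), np.float64(-0.0662), np.float64(-0.0667))
15 (np.float64(0.244), np.float64(-0.0786), np.float64(-0.071))
16 (np.float64(0.25), np.float64(-0.0915), np.float64(-0.0757))
17 (np.float64(0.256), np.float64(-0.1044), np.float64(-0.0805))
18 (np.float64(0.262), np.float64(-0.1173), np.float64(-0.0853))
19 (np.float64(0.262), np.float64(-0.1289), np.float64(-0.0866))
20 (np.float64(0.262), np.float64(-0.1406), np.float64(-0.0879))
21 (np.float64(0.262), np.float64(-0.1523), np.float64(-0.0893))
22 (np.float64(0.262), np.float64(-0.1638), np.float64(-0.0908))
23 (np.float64(0.262), np.float64(-0.1753), np.float64(-0.0923))
24 (np.float64(0.262), np.float64(-0.1753), np.float64(-0.1164))
25 (np.float64(0.262), np.float64(-0.1753), np.float64(-0.1406))
26 (np.float64(0.262), np.float64(-0.1753), np.float64(-0.1648))
27 (np.float64(0.262), np.float64(-0.1753), np.float64(-0.1889))
28 (np.float64(0.262), np.float64(-0.1753), np.float64(-0.2131))
29 (np.float64(0.262), np.float64(-0.1753), np.float64(-0.2373))
```

{"method": "servo_tool", "body": {"twist": [[0,0,0.022],[0,0,0.044],[0,0,0.065],[0,0,0.087],[0,0,0.109],[0,0,0.131],[0,0,0.153],[0,0,0.175],[0,0,0.175],[0,0,0.175]], "travel": [[0.0001,-0.0063,0],[0.0004,-0.0126,0],[0.0008,-0.0188,0],[0.0013,-0.025,0],[0.0014,-0.0307,0],[0.0017,-0.0363,0],[0.0021,-0.042,0],[0.0026,-0.0474,0],[0.0026,-0.0474,0],[0.0026,-0.0474,0]], "jaw": [0,0,0,0,0,0,0,0,0,0]}}

```text
time: 10.3
tcp_pos: [515.6, 96.0, 81.6]
tool_rot: [0.506, -0.413, 0.574, -0.494]
ft_force: [0.3, -0.2, -0.9]
finger_gap: 0.133
```

Run:
```python
from h import *
i=arm.get_image("side")
a=cv2.convertScaleAbs(i["pixels"][150:370,230:470,::-1],alpha=1.4,beta=15)
cv2.imwrite("pics/s1.png",cv2.resize(a,None,fx=2.7,fy=2.7,interpolation=cv2.INTER_CUBIC))
```

```text
(no output)
```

View pics/s1.png

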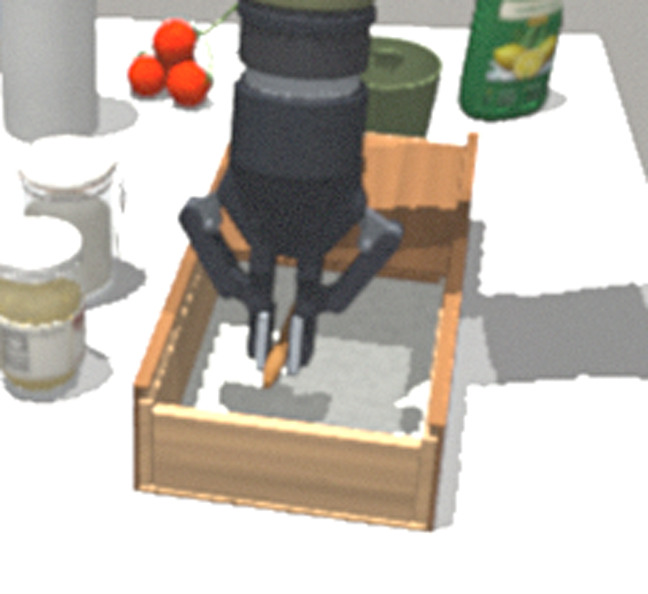

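The spoon is held and tilted, with its tip at about full-image pixel (330,291). I'll compare that with where the plan predicts it.

Run:
```python
from h import *
i=arm.get_image("side");s=arm.get_state();T=toolR();t=np.array(s["tcp_pos"])
print(proj(i,[t+T@np.array([-40,15,0]),t+T@np.array([-40,15,0])-[0,0,10]]).round(1),(t+T@np.array([-40,15,0])).round(1),T.round(3),s["moment"])
```

```text
[[329.5 292.5]
 [329.2 297.8]] [521.8 137.7  73.7] [[-0.147  0.026  0.989]
 [-0.974  0.172 -0.149]
 [-0.174 -0.985 -0.   ]] [-0.12554259  0.03602151 -0.01837768]
```

```bash
cat >> plan.py <<'E'
print()
c,s=np.cos(.175),np.sin(.175)
for r in rows[8:]:
    dx,dy=r[1]-.0026,r[2]+.0474
    print([0,0,round(float(r[0]-.175),3)],[round(float(c*dx+s*dy),4),round(float(-s*dx+c*dy),4),0])
E
python3 plan.py|sed -n '/^$/,$p'
```

```text
[0, 0, 0.008] [-0.0079, -0.0014, 0]
[0, 0, 0.017] [-0.0157, -0.0027, 0]
[0, 0, 0.023] [-0.0255, -0.0028, 0]
[0, 0, 0.029] [-0.0352, -0.0029, 0]
[0, 0, 0.034] [-0.045, -0.003, 0]
[0, 0, 0.046] [-0.0581, -0.0051, 0]
[0, 0, 0.058] [-0.0711, -0.007, 0]
[0, 0, 0.069] [-0.0841, -0.0091, 0]
[0, 0, 0.075] [-0.0976, -0.0115, 0]
[0, 0, 0.081] [-0.1111, -0.014, 0]
[0, 0, 0.087] [-0.1247, -0.0164, 0]
[0, 0, 0.087] [-0.1363, -0.0157, 0]
[0, 0, 0.087] [-0.1481, -0.0149, 0]
[0, 0, 0.087] [-0.1598, -0.0143, 0]
[0, 0, 0.087] [-0.1714, -0.0138, 0]
[0, 0, 0.087] [-0.183, -0.0132, 0]
[0, 0, 0.087] [-0.1872, -0.037, 0]
[0, 0, 0.087] [-0.1914, -0.0608, 0]
[0, 0, 0.087] [-0.1956, -0.0846, 0]
[0, 0, 0.087] [-0.1998, -0.1084, 0]
[0, 0, 0.087] [-0.204, -0.1322, 0]
[0, 0, 0.087] [-0.2082, -0.156, 0]
```

{"method": "servo_tool", "body": {"twist": [[0,0,0.008],[0,0,0.017],[0,0,0.023],[0,0,0.029],[0,0,0.034],[0,0,0.046],[0,0,0.058],[0,0,0.069],[0,0,0.075],[0,0,0.081],[0,0,0.087],[0,0,0.087],[0,0,0.087],[0,0,0.087],[0,0,0.087],[0,0,0.087],[0,0,0.087],[0,0,0.087]], "travel": [[-0.0079,-0.0014,0],[-0.0157,-0.0027,0],[-0.0255,-0.0028,0],[-0.0352,-0.0029,0],[-0.045,-0.003,0],[-0.058,-0.005,0],[-0.071,-0.007,0],[-0.084,-0.009,0],[-0.0976,-0.0115,0],[-0.111,-0.014,0],[-0.1247,-0.0164,0],[-0.1363,-0.0157,0],[-0.148,-0.015,0],[-0.1598,-0.0143,0],[-0.1714,-0.0138,0],[-0.183,-0.0132,0],[-0.183,-0.0132,0],[-0.183,-0.0132,0]], "jaw": [0,0,0,0,0,0,0,0,0,0,0,0,0,0,0,0,0,0]}}

```text
time: 12.65
tcp_pos: [542.0, 271.8, 126.4]
tool_rot: [0.527, -0.387, 0.592, -0.471]
ft_force: [-0.7, 0.3, -1.1]
finger_gap: 0.136
```

Run:
```python
from h import *
i=arm.get_image("top")
a=cv2.convertScaleAbs(i["pixels"][150:400,100:440,::-1],alpha=1.4,beta=15)
cv2.imwrite("pics/t3.png",cv2.resize(a,None,fx=2.3,fy=2.3,interpolation=cv2.INTER_CUBIC))
i=arm.get_image("side")
a=cv2.convertScaleAbs(i["pixels"][150:400,230:470,::-1],alpha=1.4,beta=15)
cv2.imwrite("pics/s3.png",cv2.resize(a,None,fx=2.3,fy=2.3,interpolation=cv2.INTER_CUBIC))
```

```text
(no output)
```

View pics/t3.png

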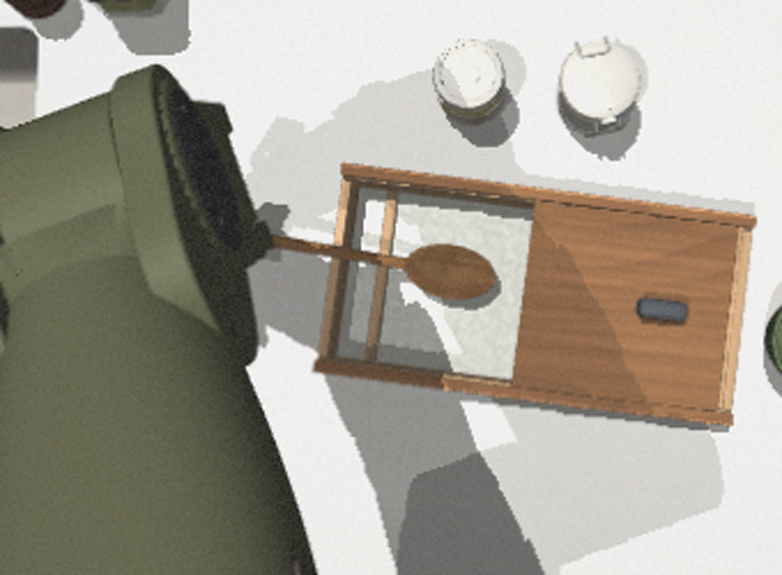

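View pics/s3.png

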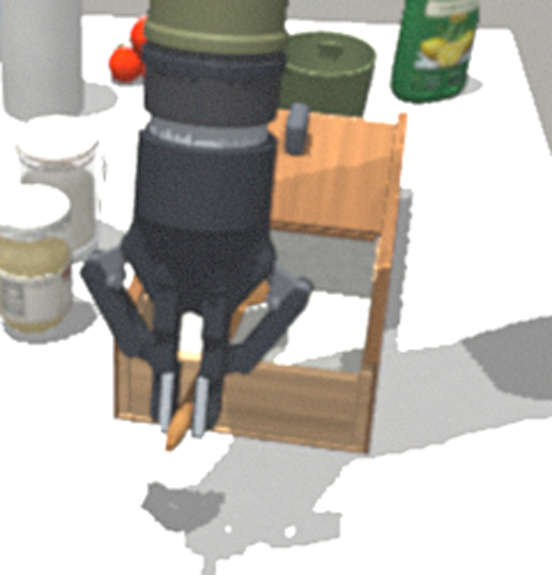

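The bowl end, at (497,280) in the top crop, is clear of the cover edge at about x = 525. Next is a straight lift of 160 mm.

{"method": "servo_tool", "body": {"twist": [[0,0,0],[0,0,0],[0,0,0],[0,0,0],[0,0,0],[0,0,0],[0,0,0],[0,0,0],[0,0,0],[0,0,0],[0,0,0],[0,0,0],[0,0,0],[0,0,0],[0,0,0]], "travel": [[-0.0026,-0.0097,0],[-0.0078,-0.029,0],[-0.013,-0.0483,0],[-0.0181,-0.0676,0],[-0.0233,-0.087,0],[-0.0285,-0.1063,0],[-0.0336,-0.1256,0],[-0.0375,-0.14,0],[-0.0404,-0.151,0],[-0.0414,-0.1546,0],[-0.0414,-0.1546,0],[-0.0414,-0.1546,0],[-0.0414,-0.1546,0],[-0.0414,-0.1546,0],[-0.0414,-0.1546,0]], "jaw": [0,0,0,0,0,0,0,0,0,0,0,0,0,0,0]}}

```text
time: 14.62
tcp_pos: [542.1, 271.9, 286.5]
tool_rot: [0.527, -0.387, 0.592, -0.471]
ft_force: [-0.2, 1.0, -0.6]
finger_gap: 0.136
```

Run:
```python
from h import *
i=arm.get_image("side");s=arm.get_state();T=toolR();t=np.array(s["tcp_pos"])
e=[t+T@np.array([d,15,0]) for d in(-40,110,260)]
print(np.round(e,1),proj(i,e).round(1),np.round(s["joint_vel"],3),s["time"])
cv2.imwrite("pics/s4.png",cv2.convertScaleAbs(i["pixels"][:,:,::-1],alpha=1.4,beta=15))
j=arm.get_image("top");print(proj(j,e).round(1))
cv2.imwrite("pics/t4.png",cv2.convertScaleAbs(j["pixels"][:,:,::-1],alpha=1.4,beta=15))
```

```text
[[548.5 314.  282.4]
 [526.9 170.7 243.6]
 [505.3  27.4 204.7]] [[306.6 233.6]
 [329.4 203.8]
 [345.5 182.8]] [-0.    -0.002  0.003 -0.001  0.    -0.001] 14.675
[[123.2 234.6]
 [219.7 250.8]
 [311.1 265.9]]
```

View pics/s4.png

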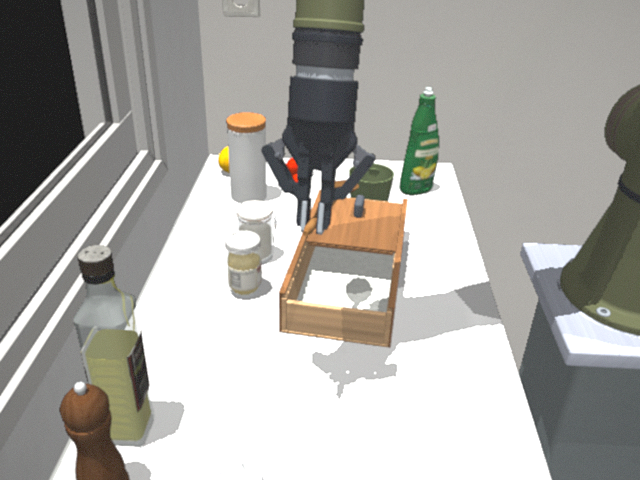

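View pics/t4.png

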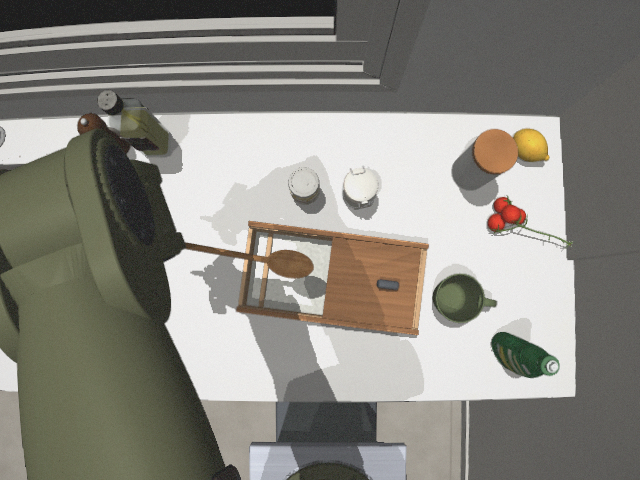

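The spoon's bowl end is at (313,265) in the top view and (345,184) in the side view, close to the predicted (311,266) and (345.5,183). The bowl end's centreline is therefore at about z = 205 mm; 139 mm is needed. The cover is open, and the jars and mug haven't moved.

```bash
python3 -c "
from rig import arm
print(arm.sign_off(), arm.get_state()['finger_gap'])"
```

```text
the job is handed in; nothing more can be done
the job is handed in; nothing more can be done
```

The cover is fully open, and the arm is holding the spoon motionless above the box. I handed the job in at about 14.7 s.

- **Cover:** I gripped the knob and slid the cover about 129 mm to its stop, where I felt about 22 N. After I let go, its edge measured y ≈ 10 mm in the pictures (8 mm nominal, within the camera error of about 2 mm).
- **Spoon:** I gripped the handle 40 mm from its end and tilted it handle end first to about 10°, then 15°. I drew it out along its length and lifted it. The wrist force readings during this stayed around 1 N, so I saw no sign of it catching on the box.
- **Final position:** The spoon's lowest point is about 195 mm above the worktop; 139 mm was needed to clear the rim by 6 cm. Both cameras show the spoon's bowl within about 2 pixels of where I calculated it, so it did not slip in the grip.
- **Everything else:** The joints were still, and the jars and mug had not moved. No check failed.

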